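# Bring the gouge round to the window of the tool dispenser and lay it out

### The job

The last lino gouge is in the rotary safety dispenser. Turn the dispenser's wheel by the lugs on its rim until the gouge's pocket clicks in at the middle of the open window and stands still there with the gouge in it; then take the gouge out through the window and lay it down flat on the free part of the bench hook, next to the lino block. Leave the emptied pocket at the window, the paper clip in its own pocket, and do not shift the block or the roll of tape.

Things in the scene. Friction and masses are not known exactly. Their poses are not given: they have to be found in the camera images.
- dispenser: Rotary tool dispenser, fixed: steel base, spindle (cap nut up to 63 mm above the table), clear acrylic guard disc (radius 134 mm, underside 44, top 47 mm above the table) fixed over a turning wheel. Origin on the spindle axis at table height; -x points to the window, z up. At the back (+x, 178 to 202 mm off the axis) a low detent housing, 28 mm high.
- window (a point): Middle of the window, a 72 degree sector cut out of the guard from 16 mm off the axis out to its edge, centred on the dispenser's -x, its sides edged with steel strips (top 49 mm above the table). Point: x = -100 mm, y = 0 in the dispenser's frame, 27 mm above the table; axes as the dispenser's.
- wheel: Plywood wheel under the guard, radius 152 mm, deck 14 mm above the table; turns two turns either way about the spindle and stays where left. Six pockets 60 degrees apart between radial walls (4 mm thick, top 30 mm above the table), closed outside by a low rim wall (inner radius 131 mm, top 23 mm). Origin on the axis, 6 mm above the table; -x runs along the gouge pocket's middle line.
- gouge_pocket (a point): Point in the gouge's pocket on its middle line, 100 mm off the axis, 27 mm above the table; turns with the wheel and meets window when the pocket is in the middle of the window. There a spring roller at the back drops between two bumps on the wheel's edge: the click centres the wheel from within about 3 degrees; passing a click takes 5 to 7 N at a lug, else about 0.5 N.
- lug0 (a point): One of six upright beech lugs to push the wheel round by: 144 mm off the axis, 11 mm thick with a 15 mm knob, top 66 mm above the table, so its upper 19 mm stand clear above the guard. Point on its axis, 56 mm above the table. Seen from above it stands 30 degrees anticlockwise of the gouge pocket's middle line.
- lug1 (a point): One of six upright beech lugs to push the wheel round by: 144 mm off the axis, 11 mm thick with a 15 mm knob, top 66 mm above the table, so its upper 19 mm stand clear above the guard. Point on its axis, 56 mm above the table. Seen from above it stands 90 degrees anticlockwise of the gouge pocket's middle line.
- lug2 (a point): One of six upright beech lugs to push the wheel round by: 144 mm off the axis, 11 mm thick with a 15 mm knob, top 66 mm above the table, so its upper 19 mm stand clear above the guard. Point on its axis, 56 mm above the table. Seen from above it stands 150 degrees anticlockwise of the gouge pocket's middle line.
- lug3 (a point): One of six upright beech lugs to push the wheel round by: 144 mm off the axis, 11 mm thick with a 15 mm knob, top 66 mm above the table, so its upper 19 mm stand clear above the guard. Point on its axis, 56 mm above the table. Seen from above it stands 210 degrees anticlockwise of the gouge pocket's middle line.
- lug4 (a point): One of six upright beech lugs to push the wheel round by: 144 mm off the axis, 11 mm thick with a 15 mm knob, top 66 mm above the table, so its upper 19 mm stand clear above the guard. Point on its axis, 56 mm above the table. Seen from above it stands 270 degrees anticlockwise of the gouge pocket's middle line.
- lug5 (a point): One of six upright beech lugs to push the wheel round by: 144 mm off the axis, 11 mm thick with a 15 mm knob, top 66 mm above the table, so its upper 19 mm stand clear above the guard. Point on its axis, 56 mm above the table. Seen from above it stands 330 degrees anticlockwise of the gouge pocket's middle line.
- gouge_handle (a point): Centre of the gouge's wooden mushroom handle, a bulb 26 mm thick, 58 mm long, half-way up (13 mm above what it lies on). Gouge 108 mm long, 35 g. x axis along it to the blade: tip 80 mm ahead, handle end 28 mm behind. It lies loose in its pocket along the radius, blade to the spindle, handle about 101 mm off the axis, between two low strips 35 mm apart, tops 5 mm above the deck.
- gouge_blade (a point): Point on the gouge's steel blade (12 mm wide), 9 mm short of its tip, 8 mm above what the gouge lies on; axes as gouge_handle.
- gouge: Origin of the gouge itself: below the middle of its length, on its underside, 26 mm ahead (towards the blade) of the handle's centre.
- clip_center (a point): Centre of a black paper clip, 62 x 32 x 21 mm, loose in another pocket of the wheel; it stays there.
- clip_pocket (a point): Point on the wheel in the middle of the clip's pocket, 92 mm off the axis; turns with the wheel.
- hook_board: Bench hook, fixed: a beech board 155 mm (its x) by 200 mm (its y), top face 12 mm above the table, with a raised stop strip along its far side (x from 55 to 77 mm, top 30 mm above the table). Origin: centre of its underside, at table height.
- board_free (a point): Middle of the free part of the bench hook's board, on its top face: at x = -12 mm, y = +45 mm in the board's frame, same axes. The free part reaches about 65 mm to -x and +x and 55 mm either way in y.
- block_center (a point): Centre of the lino block, 80 x 60 x 12 mm, loose on the bench hook against its stop, at the -y end of the board.
- tape: Roll of tape, 96 mm across, 25 mm high, a bystander; origin at the centre of its underside.

How it is judged:
By the outcome, as a careful person would: the job done as asked, in the order asked, and still so for the second after the job is handed in, with the robot touching nothing.
It also fails if it takes over 58 s, if anything falls off the work surface, if the arm or the gripper's body presses on something with over 40 N, if the wrist force passes 120 N, or if a joint passes its speed limit or range.

### The arm

A 6-joint arm with a two-finger parallel gripper is mounted at the origin on a cart in front of the work surface, level with it; the furniture and walls round the work are solid. World frame = base frame: x ahead of the robot, y to its left, z up, the work surface at z = 0. Lengths are in m, angles in degrees, forces in N, time in s.
With the tool pointing down it reaches from about 0.25 to 0.725 m from the base axis. Payload 9.7 kg.
Tool frame: the origin (TCP) lies between the finger pads; the fingertips stand 22 mm ahead of it and the grasp point (between the pads) lies 3 mm ahead of it; z points along the fingers, y is the line along which they close (so a half turn about z gives the same grasp; the last joint's range is limited). The gripper opens to 85 mm and grips with 20 to 120 N. Pads are 22 mm wide; open, the fingers measure 114 mm over their backs; the gripper's body (76 mm by 85 mm) begins 54 mm behind the grasp point. The pads swing forward as they close: fully open they stand 13 mm farther back than shut.
Start: joints at [-66.578, 4.979, 10.078, 95.1, 0, 90], TCP at [0.219, -0.505, 0.253] pointing down, gripper open.
Joint ranges: [-179.16, 179.16], [-48.56, 103.87], [-65.8, 70.77], [-126.05, 130.52], [-82.76, 87.17], [-180, 180]. Speed limits (degrees/s): [127.2, 127.2, 147.25, 180, 180, 180].

### API

Orientations are given as [roll, pitch, yaw] about the fixed x, y, z axes, in that order (R = Rz(yaw) Ry(pitch) Rx(roll)).
In Python, from workcell import bot, viewer, finder gives the robot as it stands.
- The arm moves only by the tool move_arm, never from a script. Its arguments are lists of equal length, an entry for each row: "offset": the shift along the tool's x, y, z in cm, a list of three; "twist": the turn, a rotation vector about the tool's x, y, z in rad, a list of three; "grip": the opening, from 0 (shut) to 1 (fully open). In form: {"offset": [[x, y, z], ...], "twist": [[ax, ay, az], ...], "grip": [grip, ...]}. A call has 1 to 5 rows; each row shifts and turns the commanded pose from where the row before left it, along the tool's axes as they then stand; what a row does not reach is not made up. A row lasts 1/10 s, in which the tool goes at most 50 mm and 8.59 degrees, less where a joint would pass 70% of its speed; a pose out of reach is approached as far as the arm can. A call is refused whole if a number of a shift passes 5 or a number of a turn 0.15, either way. A call with a gripper value outside its range is refused whole. The fingers move at their own pace and stop on an object; "force" is the grip in N (left out, the last holds). Time passes only in rows, so rows that do not move let the fingers close. It gives the time, the measured TCP pose, the force, the opening and the grip force at its end, in the units of the state.
- bot.get_obs(): the state, without advancing time (a new reading comes with each control period).
- viewer.camera(name): name is "scene" or "top"; returns a dict with "color" (480x640x3 uint8, red, green, blue), "depth" (480x640 float32, m along the optical axis (not along the pixel's ray), 0 where there is no reading), "vfov" (degrees; the focal length in pixels is half the picture's height over the tangent of half this angle, whatever the lens; pixels are square), "cx", "cy" (the principal point, pixels), "position" and "attitude" of the camera in the world. Camera axes: x right, y down, z forward; pixel columns grow to the right and rows downward; lengths in m; the calibration is good to about 2 mm. A picture is of the moment at which its call begins.
- bot.job_done(): hands the job in; it is judged then, once.
Trained networks look in a picture, given as the dict that the camera call returned (one of the last four; its "shot" number tells which), for a name from the list of things; names that differ only in an ending like _2 or _b are one class to them, and where a whole thing is asked for, a point or a joint stands for the part that bears it (a point fixed in the world has none). Each returns a list of dicts, best first, with "p" (0 to 1); they miss things now and then, are a little off and sometimes report something else, mostly with a low value. They report only what shows in the picture. A call takes as long as a camera call.
- finder.boxes_of(picture, thing): "position" ([column, row] in pixels, amid what is visible of it).
- finder.pinpoint(picture, thing): "position" ([column, row] in pixels: a listed point, or the origin of a listed thing).
The state is a dict: "time": time; "q": joint angles; "qd": joint speeds; "joint_efforts": joint torques, N m; "ee_pos": TCP position; "tcp_rot": TCP orientation; "wrist_force": force on the tool from outside, world axes, zero at the start; "torque": the same for the moment, N m; "opening": finger opening in m; "grasp_force": force on a finger pad.
Only numpy, scipy, OpenCV 4.12 (cv2) and the standard library are available. Lean on these libraries where they do the work, as an engineer would, in place of code of your own. Each camera call takes 0.05 s, during which the arm holds its last target. There are 200 camera calls.

## Working session

There is one attempt and no reset: what is moved stays moved. The work goes in short steps, Python scripts to look and compute and a tool call to move; the robot and the scene stay as the last step left them, time stands still between calls to the robot, and variables do not carry over. Pictures are saved under pics/ and viewed, at most 10 in all, crops included, and the job is handed in when it is done.

Besides the shell and the picture viewer there is one more tool, called after "Emit:" by a JSON object that holds its "op" and its "data". move_arm: Moves the arm, as the interface text tells. Its arguments: {"type":"object","properties":{"offset":{"type":"array","items":{"type":"array","items":{"type":"number"}}},"twist":{"type":"array","items":{"type":"array","items":{"type":"number"}}},"grip":{"type":"array","items":{"type":"number"}},"force":{"type":"number"}},"required":["offset","twist","grip"]}

```bash
mkdir -p pics
cat > h.py <<'E'
import numpy as np, cv2
from scipy.spatial.transform import Rotation as R
from workcell import bot, viewer, finder
def cam(n):
    return viewer.camera(n)
def rot(p):
    a=np.array(p["attitude"],float)
    if a.shape==(3,3): return a
    if a.size==4: return R.from_quat(a).as_matrix()
    return R.from_euler('xyz',a,degrees=True).as_matrix()
def ray(p,px):
    f=240/np.tan(np.radians(p["vfov"])/2)
    return rot(p)@np.array([(px[0]-p["cx"])/f,(px[1]-p["cy"])/f,1])
def atz(p,px,z):
    d=ray(p,px);c=np.array(p["position"]);return c+d*(z-c[2])/d[2]
def proj(p,X):
    f=240/np.tan(np.radians(p["vfov"])/2)
    v=rot(p).T@(np.array(X)-p["position"]);return v[:2]/v[2]*f+[p["cx"],p["cy"]]
def dep(p,px):
    c,r=int(round(px[0])),int(round(px[1]));return np.array(p["position"])+ray(p,px)*p["depth"][r,c]
Z=dict(dispenser=0,window=.027,wheel=.006,gouge_pocket=.027,lug0=.056,lug1=.056,lug2=.056,lug3=.056,lug4=.056,lug5=.056,gouge_handle=.027,gouge_blade=.022,clip_center=.024,clip_pocket=.02,hook_board=0,board_free=.012,block_center=.018,tape=0)
E
python3 - <<'E'
from h import *
np.set_printoptions(precision=4,suppress=True)
for n in("top","scene"):
    p=cam(n);cv2.imwrite(f"pics/{n}0.png",p["color"][:,:,::-1])
    print(n,p["vfov"],p["cx"],p["cy"],p["position"],p["attitude"])
    for t,z in Z.items():
        for d in finder.pinpoint(p,t)[:2]:
            print(t,round(d["p"],2),np.round(d["position"]),atz(p,d["position"],z),dep(p,d["position"]))
print(bot.get_obs())
E
```

```text
top 53.61214115742016 323.0536209297089 237.08682444918173 [0.4599 0.0783 1.0448] [-175.2165    1.7282  -89.9389]
dispenser 0.79 [406. 238.] [ 0.5457 -0.0715  0.    ] [ 0.5414 -0.064   0.0523]
dispenser 0.74 [202. 256.] [0.505  0.3796 0.    ] [0.5045 0.3762 0.0118]
wheel 0.72 [408. 235.] [ 0.5516 -0.0759  0.006 ] [ 0.5469 -0.068   0.0594]
gouge_pocket 0.6 [381. 193.] [ 0.6404 -0.0167  0.027 ] [ 0.6376 -0.0152  0.043 ]
lug0 0.86 [347. 199.] [0.6233 0.0573 0.056 ] [0.6218 0.0575 0.065 ]
lug0 0.79 [350. 271.] [0.4722 0.0531 0.056 ] [0.4721 0.0532 0.0633]
lug1 0.86 [347. 199.] [0.6233 0.0573 0.056 ] [0.6218 0.0575 0.065 ]
lug1 0.79 [350. 271.] [0.4722 0.0531 0.056 ] [0.4721 0.0532 0.0633]
lug2 0.86 [347. 199.] [0.6233 0.0573 0.056 ] [0.6218 0.0575 0.065 ]
lug2 0.79 [350. 271.] [0.4722 0.0531 0.056 ] [0.4721 0.0532 0.0633]
lug3 0.86 [347. 199.] [0.6233 0.0573 0.056 ] [0.6218 0.0575 0.065 ]
lug3 0.79 [350. 271.] [0.4722 0.0531 0.056 ] [0.4721 0.0532 0.0633]
lug4 0.86 [347. 199.] [0.6233 0.0573 0.056 ] [0.6218 0.0575 0.065 ]
lug4 0.79 [350. 271.] [0.4722 0.0531 0.056 ] [0.4721 0.0532 0.0633
[... 2255 characters left out ...]

block_center 0.85 [273. 318.] [0.5197 0.2711 0.018 ] [0.5143 0.2753 0.0258]
tape 0.76 [210. 280.] [0.7062 0.2733 0.    ] [0.705  0.274  0.0013]
tape 0.37 [361. 251.] [0.5202 0.0011 0.    ] [0.4799 0.0563 0.0591]
{'time': 1.9, 'q': array([-66.5796,   4.9795,  10.0791,  95.0994,   0.0003,  90.0009]), 'qd': array([ 0.0277, -0.0316,  0.0051, -0.014 ,  0.027 , -0.0208]), 'joint_efforts': array([  0.0008, -52.0091,  46.4857,   0.0016,   0.    ,  -0.    ]), 'ee_pos': array([ 0.2186, -0.5047,  0.2533]), 'tcp_rot': array([179.9998,  -0.0003,  23.4196]), 'wrist_force': array([ 0.2918,  0.0816, -0.1748]), 'torque': array([-0.037 , -0.0095,  0.0213]), 'grasp_force': 0.0, 'opening': 0.08526100791952664}
```

View pics/top0.png

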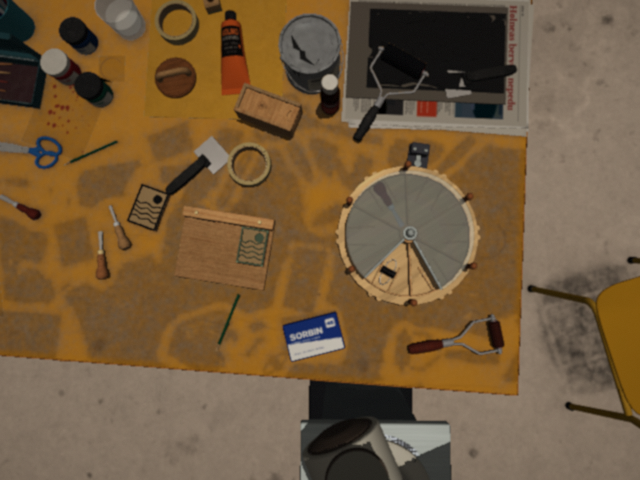

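View pics/scene0.png

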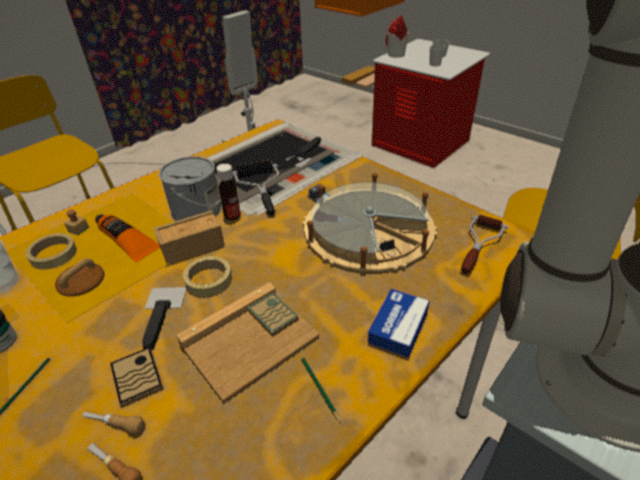

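The top view shows the spindle at about (410,233) and the window facing the robot. The gouge shows dimly under the guard near (383,193), the lugs are at about (347,203), (407,165), (474,198), (470,266), (414,300) and (350,270), and the clip is at (388,271). The scene view agrees. Next I fit the axis and angles.

Run:
```python
from h import *
from scipy.optimize import least_squares
np.set_printoptions(precision=4,suppress=True)
P=[]
for n in("top","scene"):
    p=cam(n)
    for d in finder.pinpoint(p,"lug0"):
        if d["p"]>.3: X=atz(p,d["position"],.056);P.append(X);print(n,round(d["p"],2),np.round(d["position"]),X)
    for t in("gouge_handle","gouge_blade","window","gouge","clip_pocket"):
        for d in finder.pinpoint(p,t)[:2]: print(n,t,round(d["p"],2),np.round(d["position"]),atz(p,d["position"],Z.get(t,.014)))
    if n=="top":
        im=cv2.resize(p["color"][140:320,320:500],None,fx=3.3,fy=3.3,interpolation=cv2.INTER_CUBIC);cv2.imwrite("pics/c1.png",im[:,:,::-1]); pt=p
P=np.array(P)[:,:2]
f=lambda v:[abs(((np.degrees(np.arctan2(y-v[1],x-v[0]))-v[2]+30)%60)-30)*.0025 for x,y in P]+[np.hypot(x-v[0],y-v[1])-.144 for x,y in P]
s=least_squares(f,[.549,-.07,0],loss="soft_l1",f_scale=.003);
best=min((least_squares(f,[.549,-.07,a],loss="soft_l1",f_scale=.004) for a in range(0,60,10)),key=lambda s:s.cost)
print(best.x,best.cost,np.array(best.fun))
# cap nut & steel strips via depth
```

```text
top 0.92 [471. 267.] [ 0.4798 -0.1963  0.056 ]
top 0.7 [347. 199.] [0.6222 0.0588 0.056 ]
top 0.68 [406. 165.] [ 0.6947 -0.0674  0.056 ]
top 0.66 [378. 192.] [ 0.6368 -0.0079  0.056 ]
top 0.6 [414. 305.] [ 0.4018 -0.0798  0.056 ]
top 0.6 [469. 197.] [ 0.6265 -0.1956  0.056 ]
top 0.56 [351. 270.] [0.4749 0.0508 0.056 ]
top gouge_blade 0.44 [250. 165.] [0.7049 0.2691 0.022 ]
top window 0.43 [225. 247.] [0.5241 0.3213 0.027 ]
top clip_pocket 0.83 [387. 272.] [ 0.4693 -0.0286  0.02  ]
top clip_pocket 0.25 [408. 164.] [ 0.7063 -0.0756  0.02  ]
scene 0.97 [424. 197.] [ 0.4827 -0.1929  0.056 ]
scene 0.92 [312. 223.] [0.6219 0.0467 0.056 ]
scene 0.86 [362. 252.] [0.4771 0.0559 0.056 ]
scene 0.81 [374. 175.] [ 0.6327 -0.2005  0.056 ]
scene 0.79 [424. 234.] [ 0.4098 -0.0748  0.056 ]
scene 0.71 [322. 190.] [ 0.6915 -0.0683  0.056 ]
scene gouge_blade 0.75 [273. 315.] [0.5204 0.2689 0.022 ]
scene clip_pocket 0.83 [385. 244.] [ 0.4786 -0.03    0.02  ]
[ 0.5512 -0.0723  1.0511] 0.00047195765973406063 [ 0.0025  0.0012  0.0023  0.0603  0.0045  0.001   0.0018  0.0016  0.0044
  0.0026  0.0036  0.0001  0.0015 -0.001   0.0052 -0.0004 -0.0368  0.0055
  0.0004  0.0008 -0.0054 -0.0055  0.0041  0.0079 -0.0026 -0.0036]
```

View pics/c1.png

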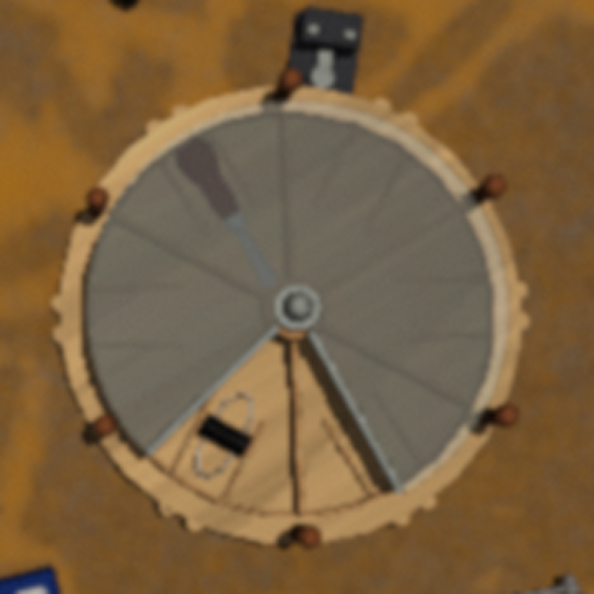

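Run:
```python
from h import *
np.set_printoptions(precision=4,suppress=True)
p=cam("top")
g=lambda u,v,z:atz(p,[320+u/3.3-.35,140+v/3.3-.35],z)[:2]
c=g(297,307,.062);print("nut",c,)
C=np.array([.551,-.0723])
ang=lambda X:np.degrees(np.arctan2(X[1]-C[1],X[0]-C[0]))%360
for n,u,v,z in[("wl",148,452,.049),("wr",398,490,.049),("wl2",274,333,.049),("wr2",312,335,.049),("hous",330,20,.028),("hous2",324,75,.028),("gh",203,168,.027),("gb",262,262,.022),("bump",165,118,.008),("bump",397,111,.008)]:
    X=g(u,v,z);print(n,X,ang(X),np.hypot(*(X-C)))
# board corners
for u,v,z in[(183,206,.03),(275,216,.03),(176,276,.012),(265,289,.012)]: print(atz(p,[u,v],z))
```

```text
nut [ 0.551  -0.0711]
wl [0.4604 0.0219] 133.88054095290101 0.13069679633653886
wr [ 0.4368 -0.1345] 208.56711424294338 0.130018715173612
wl2 [ 0.5357 -0.0583] 137.53330187535673 0.020742795167412818
wr2 [ 0.5344 -0.0822] 210.92820614579153 0.019353732210937658
hous [ 0.7437 -0.1005] 351.6768858861173 0.19477730351308484
hous2 [ 0.707 -0.096] 351.35923141038313 0.15775655482513037
gh [ 0.6458 -0.0164] 30.518280170859725 0.11002778135628734
gb [ 0.5843 -0.0548] 27.721615219826383 0.03765173393258809
bump [0.6832 0.0068] 30.903791726242005 0.1541063998999249
bump [ 0.6871 -0.1474] 331.10171587423963 0.1554828042964496
[0.6132 0.414  0.03  ]
[0.5907 0.2129 0.03  ]
[0.4613 0.4314 0.012 ]
[0.4334 0.2355 0.012 ]
```

```bash
cat > plan.py <<'E'
from h import *
import sys
def plan(wps,start=None):
    # wps: (x,y,z,yaw,n)
    o=bot.get_obs(); p=np.array(o["ee_pos"]); y=o["tcp_rot"][2]
    print("t",round(o["time"],2),np.round(p,4),np.round(o["tcp_rot"],1),"F",np.round(o["wrist_force"],1),"op",round(o["opening"],4),"g",round(o["grasp_force"],1))
    off=[];tw=[]
    for (X,Y,Zz,W,n) in wps:
        p0=p.copy();y0=y
        for i in range(1,n+1):
            t=p0+(np.array([X,Y,Zz])-p0)*i/n; w=y0+(W-y0)*i/n
            Rm=R.from_euler('xyz',[180,0,y],degrees=True).as_matrix()
            d=np.round(Rm.T@(t-p)*100,1 if i<n else 2); a=round(-np.radians(w-y),3)
            off.append(d.tolist());tw.append([0,0,a]); p=p+Rm@d/100; y-=np.degrees(a)
    for k in range(0,len(off),5): print('"offset":',off[k:k+5],'"twist":',tw[k:k+5])
    print("end",np.round(p,4),round(y,1))
E
python3 - <<'E'
from plan import *
plan([(.6213,.0534,.2,-119.2,17),(.6213,.0534,.11,-119.2,3)])
E
```

```text
t 2.65 [ 0.2186 -0.5047  0.2533] [180.    0.   23.4] F [-0.2  1.1 -0.5] op 0.0853 g 0.0
"offset": [[3.5, -2.1, 0.3], [3.1, -2.5, 0.3], [2.8, -3.0, 0.3], [2.2, -3.4, 0.4], [1.8, -3.6, 0.3]] "twist": [[0, 0, np.float64(0.146)], [0, 0, np.float64(0.147)], [0, 0, np.float64(0.146)], [0, 0, np.float64(0.147)], [0, 0, np.float64(0.146)]]
"offset": [[1.2, -3.9, 0.3], [0.6, -4.0, 0.3], [0.0, -4.0, 0.3], [-0.5, -4.0, 0.3], [-1.2, -3.9, 0.3]] "twist": [[0, 0, np.float64(0.147)], [0, 0, np.float64(0.146)], [0, 0, np.float64(0.146)], [0, 0, np.float64(0.147)], [0, 0, np.float64(0.146)]]
"offset": [[-1.6, -3.7, 0.3], [-2.3, -3.4, 0.4], [-2.6, -3.0, 0.3], [-3.1, -2.6, 0.3], [-3.5, -2.2, 0.3]] "twist": [[0, 0, np.float64(0.147)], [0, 0, np.float64(0.146)], [0, 0, np.float64(0.146)], [0, 0, np.float64(0.147)], [0, 0, np.float64(0.146)]]
"offset": [[-3.7, -1.6, 0.3], [-3.89, -1.03, 0.33], [-0.0, -0.0, 3.0], [-0.0, -0.0, 3.0], [-0.01, -0.0, 3.0]] "twist": [[0, 0, np.float64(0.147)], [0, 0, np.float64(0.146)], [0, 0, np.float64(0.0)], [0, 0, np.float64(0.0)], [0, 0, np.float64(0.0)]]
end [0.6213 0.0534 0.11  ] -119.2
```

Emit:
{"op": "move_arm", "data": {"offset": [[3.5,-2.1,0.3],[3.1,-2.5,0.3],[2.8,-3.0,0.3],[2.2,-3.4,0.4],[1.8,-3.6,0.3]], "twist": [[0,0,0.146],[0,0,0.147],[0,0,0.146],[0,0,0.147],[0,0,0.146]], "grip": [0.45,0.45,0.45,0.45,0.45]}}

```text
time: 3.15
ee_pos: [0.3362, -0.3414, 0.2375]
tcp_rot: [180.0, -0.0, -18.3]
wrist_force: [-0.0, -0.6, -0.6]
opening: 0.0384
grasp_force: 0.0
```

Emit:
{"op": "move_arm", "data": {"offset": [[1.2,-3.9,0.3],[0.6,-4.0,0.3],[0.0,-4.0,0.3],[-0.5,-4.0,0.3],[-1.2,-3.9,0.3]], "twist": [[0,0,0.147],[0,0,0.146],[0,0,0.146],[0,0,0.147],[0,0,0.146]], "grip": [0.45,0.45,0.45,0.45,0.45]}}

```text
time: 3.65
ee_pos: [0.3259, -0.2984, 0.2271]
tcp_rot: [-172.8, 1.3, -46.7]
wrist_force: [-0.9, -0.4, 0.5]
opening: 0.0385
grasp_force: 0.0
```

Emit:
{"op": "move_arm", "data": {"offset": [[-1.6,-3.7,0.3],[-2.3,-3.4,0.4],[-2.6,-3.0,0.3],[-3.1,-2.6,0.3],[-3.5,-2.2,0.3]], "twist": [[0,0,0.147],[0,0,0.146],[0,0,0.146],[0,0,0.147],[0,0,0.146]], "grip": [0.45,0.45,0.45,0.45,0.45]}}

```text
time: 4.15
ee_pos: [0.1497, -0.2323, 0.25]
tcp_rot: [-164.0, 9.6, -72.3]
wrist_force: [-1.1, -1.3, -0.9]
opening: 0.038
grasp_force: 0.0
```

Emit:
{"op": "move_arm", "data": {"offset": [[-3.7,-1.6,0.3],[-3.89,-1.03,0.33],[0,0,3.0],[0,0,3.0],[0,0,0]], "twist": [[0,0,0.147],[0,0,0.146],[0,0,0],[0,0,0],[0,0,0]], "grip": [0.45,0.45,0.45,0.45,0.45]}}

```text
time: 4.65
ee_pos: [0.0888, -0.1491, 0.2074]
tcp_rot: [-163.2, 14.1, -85.2]
wrist_force: [0.5, -1.0, 0.0]
opening: 0.0383
grasp_force: 0.0
```

Run:
```python
from h import *
o=bot.get_obs();print(o)
```

```text
{'time': 4.65, 'q': array([-85.20735277, -37.82700596, -30.75918269, 111.20445769,
        16.7950355 , 179.94359003]), 'qd': array([ 1.20662725,  1.81093888,  5.83665457,  2.61628037, -0.0167395 ,
        0.07039093]), 'joint_efforts': array([-6.14378974e-01, -5.69862351e+00,  4.12284493e+01,  1.88730463e+00,
        9.43091623e-01, -3.03361485e-04]), 'ee_pos': array([ 0.08876499, -0.14914529,  0.20739702]), 'tcp_rot': array([-163.19137163,   14.12032841,  -85.15166646]), 'wrist_force': array([ 0.5142293 , -0.97968816,  0.01735772]), 'torque': array([-0.20263094,  0.27829531, -0.07941115]), 'grasp_force': 0.0, 'opening': 0.038333174377899466}
```

```bash
cat > plan.py <<'E'
from h import *
from scipy.spatial.transform import Slerp
def plan(wps):
    # wps: (x,y,z,yaw,n), tool down
    o=bot.get_obs(); p=np.array(o["ee_pos"]); r=R.from_euler('xyz',o["tcp_rot"],degrees=True)
    print("t",round(o["time"],2),np.round(p,4),np.round(o["tcp_rot"],1),"q",np.round(o["q"],1),"F",np.round(o["wrist_force"],1),"op",round(o["opening"],4),"g",round(o["grasp_force"],1))
    off=[];tw=[]
    for (X,Y,Zz,W,n) in wps:
        p0=p.copy();s=Slerp([0,1],R.concatenate([r,R.from_euler('xyz',[180,0,W],degrees=True)]))
        for i in range(1,n+1):
            t=p0+(np.array([X,Y,Zz])-p0)*i/n; w=s(i/n)
            d=np.round(r.inv().apply(t-p)*100,1 if i<n else 2)+0.; a=np.round((r.inv()*w).as_rotvec(),3)+0.
            if abs(d).max()>5 or abs(a).max()>.15: print("BIG")
            off.append(d.tolist());tw.append(a.tolist()); p=p+r.apply(d)/100; r=r*R.from_rotvec(a)
    for k in range(0,len(off),5): print('"offset":',off[k:k+5],'"twist":',tw[k:k+5])
    print("end",np.round(p,4),np.round(r.as_euler('xyz',degrees=True),1))
E
python3 - <<'E'
from plan import *
plan([(.204,-.344,.25,-5,10)])
E
```

```text
t 4.65 [ 0.0888 -0.1491  0.2074] [-163.2   14.1  -85.2] q [-85.2 -37.8 -30.8 111.2  16.8 179.9] F [ 0.5 -1.   0. ] op 0.0383 g 0.0
"offset": [[1.9, -1.2, -0.6], [2.0, -0.9, -0.6], [2.1, -0.6, -0.7], [2.2, -0.2, -0.7], [2.2, 0.1, -0.6]] "twist": [[-0.042, 0.0, -0.142], [-0.041, 0.0, -0.141], [-0.042, 0.0, -0.142], [-0.041, 0.0, -0.142], [-0.042, 0.0, -0.141]]
"offset": [[2.2, 0.4, -0.7], [2.1, 0.7, -0.7], [1.9, 1.1, -0.6], [1.8, 1.4, -0.5], [1.54, 1.58, -0.53]] "twist": [[-0.041, 0.0, -0.142], [-0.042, 0.0, -0.142], [-0.041, 0.0, -0.142], [-0.041, 0.0, -0.141], [-0.042, -0.001, -0.142]]
end [ 0.204 -0.344  0.25 ] [180.   0.  -5.]
```

Emit:
{"op": "move_arm", "data": {"offset": [[1.9,-1.2,-0.6],[2.0,-0.9,-0.6],[2.1,-0.6,-0.7],[2.2,-0.2,-0.7],[2.2,0.1,-0.6]], "twist": [[-0.042,0.0,-0.142],[-0.041,0.0,-0.141],[-0.042,0.0,-0.142],[-0.041,0.0,-0.142],[-0.042,0.0,-0.141]], "grip": [0.45,0.45,0.45,0.45,0.45]}}

```text
time: 5.15
ee_pos: [0.1476, -0.2489, 0.2318]
tcp_rot: [-169.2, 3.8, -44.9]
wrist_force: [-0.1, 0.5, -0.5]
opening: 0.0385
grasp_force: 0.0
```

Emit:
{"op": "move_arm", "data": {"offset": [[2.2,0.4,-0.7],[2.1,0.7,-0.7],[1.9,1.1,-0.6],[1.8,1.4,-0.5],[1.5,1.6,-0.5]], "twist": [[-0.041,0.0,-0.142],[-0.042,0.0,-0.142],[-0.041,0.0,-0.142],[-0.041,0.0,-0.141],[-0.042,0.0,-0.142]], "grip": [0.45,0.45,0.45,0.45,0.45]}}

```text
time: 5.65
ee_pos: [0.2055, -0.3462, 0.2532]
tcp_rot: [179.8, -0.1, -4.5]
wrist_force: [-0.8, 0.2, -0.1]
opening: 0.0387
grasp_force: 0.0
```

Run:
```python
from plan import *
plan([(.6213,.0534,.2,60.8,15)])
```

```text
t 5.65 [ 0.2055 -0.3462  0.2532] [ 1.798e+02 -1.000e-01 -4.500e+00] q [-5.930e+01 -1.520e+01 -8.600e+00  9.640e+01 -1.000e-01  1.253e+02] F [-0.8  0.2 -0.1] op 0.0387 g 0.0
"offset": [[2.6, -2.9, 0.3], [2.7, -2.7, 0.4], [3.0, -2.4, 0.3], [3.1, -2.2, 0.4], [3.3, -2.0, 0.3]] "twist": [[0.0, 0.0, -0.076], [0.001, 0.0, -0.076], [0.0, 0.0, -0.076], [0.0, 0.0, -0.076], [0.0, 0.0, -0.076]]
"offset": [[3.4, -1.7, 0.4], [3.6, -1.5, 0.3], [3.7, -1.2, 0.4], [3.7, -0.9, 0.3], [3.8, -0.6, 0.4]] "twist": [[0.0, 0.001, -0.076], [0.001, 0.0, -0.076], [0.0, 0.0, -0.076], [0.0, 0.0, -0.076], [0.001, 0.0, -0.076]]
"offset": [[3.8, -0.3, 0.4], [3.9, 0.0, 0.3], [3.8, 0.2, 0.4], [3.8, 0.6, 0.3], [3.76, 0.81, 0.37]] "twist": [[0.0, 0.0, -0.076], [0.0, 0.0, -0.076], [0.0, 0.0, -0.076], [0.001, 0.0, -0.076], [0.0, 0.0, -0.076]]
end [0.6213 0.0534 0.2   ] [-180.     0.    60.8]
```

Emit:
{"op": "move_arm", "data": {"offset": [[2.6,-2.9,0.3],[2.7,-2.7,0.4],[3.0,-2.4,0.3],[3.1,-2.2,0.4],[3.3,-2.0,0.3]], "twist": [[0,0,-0.076],[0,0,-0.076],[0,0,-0.076],[0,0,-0.076],[0,0,-0.076]], "grip": [0.45,0.45,0.45,0.45,0.45]}}

```text
time: 6.15
ee_pos: [0.3453, -0.2117, 0.236]
tcp_rot: [179.8, -0.0, 17.1]
wrist_force: [0.4, -0.5, 0.1]
opening: 0.0383
grasp_force: 0.0
```

Emit:
{"op": "move_arm", "data": {"offset": [[3.4,-1.7,0.4],[3.6,-1.5,0.3],[3.7,-1.2,0.4],[3.7,-0.9,0.3],[3.8,-0.6,0.4]], "twist": [[0,0,-0.076],[0,0,-0.076],[0,0,-0.076],[0,0,-0.076],[0,0,-0.076]], "grip": [0.45,0.45,0.45,0.45,0.45]}}

```text
time: 6.65
ee_pos: [0.4851, -0.0786, 0.2178]
tcp_rot: [179.8, 0.0, 38.9]
wrist_force: [-0.5, -1.2, 0.9]
opening: 0.0385
grasp_force: 0.0
```

Emit:
{"op": "move_arm", "data": {"offset": [[3.8,-0.3,0.4],[3.9,0.0,0.3],[3.8,0.2,0.4],[3.8,0.6,0.3],[3.8,0.8,0.4]], "twist": [[0,0,-0.076],[0,0,-0.076],[0,0,-0.076],[0,0,-0.076],[0,0,-0.076]], "grip": [0.45,0.45,0.45,0.45,0.45]}}

```text
time: 7.15
ee_pos: [0.6247, 0.0539, 0.1992]
tcp_rot: [179.9, 0.1, 60.6]
wrist_force: [-0.5, -1.3, 0.5]
opening: 0.0385
grasp_force: 0.0
```

Run:
```python
from plan import *
plan([(.6213,.0534,.1,60.8,3),(.6213,.0534,.072,60.8,2)])
p=cam("scene")
c=np.round(proj(p,[.6213,.0534,.12])).astype(int)
cv2.imwrite("pics/s1.png",cv2.resize(p["color"][c[1]-80:c[1]+80,c[0]-90:c[0]+110],None,fx=3,fy=3)[:,:,::-1])
```

```text
t 7.15 [0.6247 0.0539 0.1992] [1.799e+02 1.000e-01 6.060e+01] q [ 5.000e+00  1.490e+01  1.540e+01  9.040e+01 -1.000e-01  1.244e+02] F [-0.5 -1.3  0.5] op 0.0385 g 0.0
"offset": [[-0.1, -0.1, 3.3], [0.0, -0.1, 3.3], [-0.1, -0.09, 3.32], [0.0, 0.0, 1.4], [0.0, 0.0, 1.4]] "twist": [[0.001, 0.0, -0.001], [0.001, 0.001, -0.001], [0.0, 0.0, -0.001], [0.0, 0.0, 0.0], [0.0, 0.0, 0.0]]
end [0.6213 0.0534 0.072 ] [180.    0.   60.8]
```

View pics/s1.png

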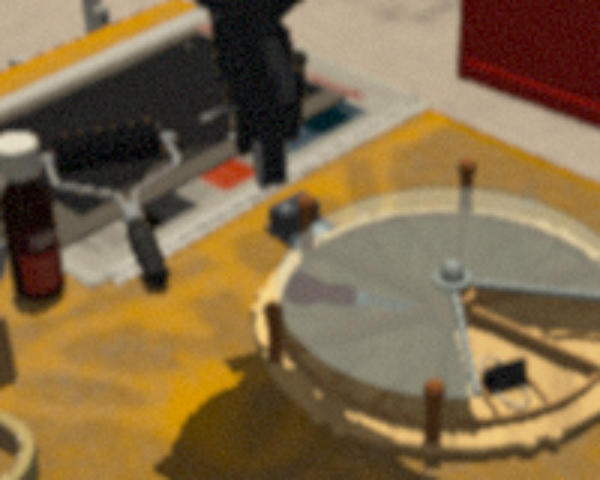

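The crop shows the fingertips at about (270,180), straight above the lug at (272,310), so I descend around it.

Emit:
{"op": "move_arm", "data": {"offset": [[-0.1,-0.1,3.3],[0,-0.1,3.3],[-0.1,-0.1,3.3],[0,0,1.4],[0,0,1.4]], "twist": [[0,0,0],[0,0,0],[0,0,0],[0,0,0],[0,0,0]], "grip": [0.45,0.45,0.45,0.45,0.45]}}

```text
time: 7.7
ee_pos: [0.62, 0.0518, 0.0715]
tcp_rot: [179.9, 0.1, 60.4]
wrist_force: [-0.1, -0.7, 0.7]
opening: 0.0387
grasp_force: 0.0
```

Emit:
{"op": "move_arm", "data": {"offset": [[0,0,0],[0,0,0]], "twist": [[0,0,0],[0,0,0]], "grip": [0.27,0.27]}}

```text
time: 7.9
ee_pos: [0.6202, 0.0515, 0.0729]
tcp_rot: [179.8, 0.0, 60.4]
wrist_force: [-0.2, -0.6, 0.2]
opening: 0.0229
grasp_force: 0.0
```

Run:
```python
from plan import *
plan([])
p=cam("scene")
c=np.round(proj(p,[.6213,.0534,.07])).astype(int)
cv2.imwrite("pics/s2.png",cv2.resize(p["color"][c[1]-60:c[1]+50,c[0]-70:c[0]+80],None,fx=4,fy=4,interpolation=cv2.INTER_CUBIC)[:,:,::-1])
```

```text
t 7.9 [0.6202 0.0515 0.0729] [179.8   0.   60.4] q [ 4.800e+00  1.500e+01  1.500e+00  7.640e+01 -1.000e-01  1.244e+02] F [-0.2 -0.6  0.2] op 0.0229 g 0.0
end [0.6202 0.0515 0.0729] [179.8   0.   60.4]
```

View pics/s2.png

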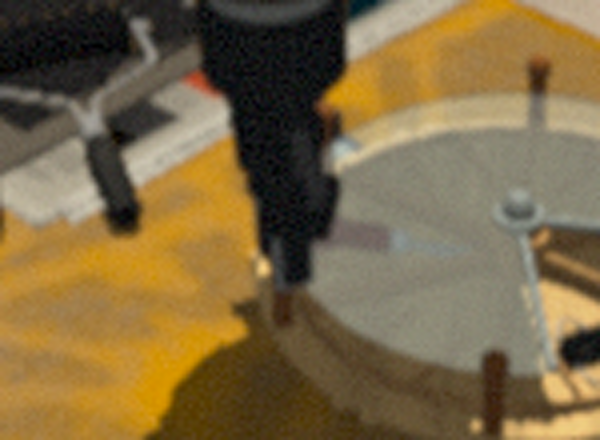

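The fingers at about (285,260) straddle the lug knob and nothing is pressed. I start turning anticlockwise.

Emit:
{"op": "move_arm", "data": {"offset": [[-0.05,-1.25,0],[-0.05,-1.25,0],[-0.05,-1.25,0],[-0.05,-1.25,0],[-0.05,-1.25,0]], "twist": [[0,0,-0.087],[0,0,-0.087],[0,0,-0.087],[0,0,-0.087],[0,0,-0.087]], "grip": [0.27,0.27,0.27,0.27,0.27]}}

```text
time: 8.45
ee_pos: [0.562, 0.0697, 0.0736]
tcp_rot: [179.6, 0.1, 85.5]
wrist_force: [5.8, -3.2, -1.1]
opening: 0.0228
grasp_force: 2.8
```

```bash
cat > chk.py <<'E'
from plan import *
plan([]); o=bot.get_obs();C=np.array([.551,-.072]);d=np.array(o["ee_pos"])[:2]-C
print("tool ang",np.degrees(np.arctan2(d[1],d[0]))%360,"r",np.hypot(*d))
p=cam("top");P=[]
for q in finder.pinpoint(p,"lug0"):
    X=atz(p,q["position"],.056)[:2]-C
    if q["p"]>.3: print(round(q["p"],2),"ang",round(np.degrees(np.arctan2(X[1],X[0]))%60,1),round(np.degrees(np.arctan2(X[1],X[0]))%360),"r",round(np.hypot(*X),3))
E
python3 chk.py
```

```text
t 8.45 [0.562  0.0697 0.0736] [1.796e+02 1.000e-01 8.550e+01] q [  7.2   7.2  -7.4  75.   -0.2 101.7] F [ 5.8 -3.2 -1.1] op 0.0228 g 2.8
end [0.562  0.0697 0.0736] [1.796e+02 1.000e-01 8.550e+01]
tool ang 85.5495758114958 r 0.14209866599985155
0.79 ang 23.6 264 r 0.142
0.6 ang 24.0 204 r 0.149
0.59 ang 25.6 326 r 0.138
```

Emit:
{"op": "move_arm", "data": {"offset": [[-0.05,-1.25,0.05],[-0.05,-1.25,0.05],[-0.05,-1.25,0],[-0.05,-1.25,0],[-0.05,-1.25,0]], "twist": [[0,0,-0.087],[0,0,-0.087],[0,0,-0.087],[0,0,-0.087],[0,0,-0.087]], "grip": [0.27,0.27,0.27,0.27,0.27]}}

```text
time: 9.05
ee_pos: [0.4992, 0.0618, 0.0718]
tcp_rot: [179.9, 0.1, 110.3]
wrist_force: [-0.0, 0.1, -0.3]
opening: 0.0229
grasp_force: 0.3
```

Emit:
{"op": "move_arm", "data": {"offset": [[-0.05,-1.25,0],[-0.05,-1.25,0],[-0.05,-1.25,0],[-0.05,-1.25,0],[-0.05,-1.25,0]], "twist": [[0,0,-0.087],[0,0,-0.087],[0,0,-0.087],[0,0,-0.087],[0,0,-0.087]], "grip": [0.27,0.27,0.27,0.27,0.27]}}

```text
time: 9.55
ee_pos: [0.4474, 0.0285, 0.072]
tcp_rot: [179.9, 0.2, 135.2]
wrist_force: [12.3, 8.0, -5.5]
opening: 0.0229
grasp_force: 6.6
```

```bash
python3 chk.py
```

```text
t 9.55 [0.4474 0.0285 0.072 ] [179.9   0.2 135.2] q [  3.7  -8.8 -23.4  75.2  -0.1  48.4] F [12.3  8.  -5.5] op 0.0229 g 6.6
end [0.4474 0.0285 0.072 ] [179.9   0.2 135.2]
tool ang 135.8489813317664 r 0.1443258643864807
0.9 ang 14.6 75 r 0.142
0.8 ang 13.1 253 r 0.15
0.74 ang 16.2 16 r 0.14
0.71 ang 14.5 195 r 0.142
0.57 ang 14.9 315 r 0.146
```

Emit:
{"op": "move_arm", "data": {"offset": [[-0.04,-1.0,-0.05],[-0.04,-1.0,-0.05],[-0.04,-1.0,0],[-0.04,-1.0,0],[-0.04,-1.0,0]], "twist": [[0,0,-0.07],[0,0,-0.07],[0,0,-0.07],[0,0,-0.07],[0,0,-0.07]], "grip": [0.27,0.27,0.27,0.27,0.27]}}

```text
time: 10.15
ee_pos: [0.4187, -0.0127, 0.0725]
tcp_rot: [-180.0, 0.1, 155.1]
wrist_force: [1.6, 0.3, 0.2]
opening: 0.0231
grasp_force: 0.3
```

Emit:
{"op": "move_arm", "data": {"offset": [[-0.05,-1.25,0],[-0.05,-1.25,0],[-0.05,-1.25,0],[-0.05,-1.25,0],[-0.05,-1.25,0]], "twist": [[0,0,-0.087],[0,0,-0.087],[0,0,-0.087],[0,0,-0.087],[0,0,-0.087]], "grip": [0.27,0.27,0.27,0.27,0.27]}}

```text
time: 10.65
ee_pos: [0.4053, -0.0736, 0.0726]
tcp_rot: [-179.9, 0.1, -179.9]
wrist_force: [0.9, 0.4, -0.1]
opening: 0.0234
grasp_force: 0.3
```

```bash
python3 chk.py
```

```text
t 10.65 [ 0.4053 -0.0736  0.0726] [-1.799e+02  1.000e-01 -1.799e+02] q [-10.2 -14.  -27.7  76.2  -0.1 -10.3] F [ 0.9  0.4 -0.1] op 0.0234 g 0.3
end [ 0.4053 -0.0736  0.0726] [-1.799e+02  1.000e-01 -1.799e+02]
tool ang 180.61677310555922 r 0.14574829478825901
0.95 ang 55.0 295 r 0.147
0.94 ang 59.3 119 r 0.145
0.87 ang 59.3 179 r 0.144
0.76 ang 0.4 240 r 0.149
0.74 ang 58.7 359 r 0.142
0.56 ang 58.5 59 r 0.146
```

Emit:
{"op": "move_arm", "data": {"offset": [[-0.08,-1.1,0],[-0.08,-1.1,0],[-0.08,-1.1,0],[-0.08,-1.1,0],[-0.08,-1.0,0]], "twist": [[0,0,-0.077],[0,0,-0.077],[0,0,-0.077],[0,0,-0.077],[0,0,-0.07]], "grip": [0.27,0.27,0.27,0.27,0.27]}}

```text
time: 11.25
ee_pos: [0.4166, -0.1249, 0.072]
tcp_rot: [180.0, -0.0, -158.3]
wrist_force: [-1.9, 1.1, 0.8]
opening: 0.0232
grasp_force: 0.9
```

Emit:
{"op": "move_arm", "data": {"offset": [[0,0,0],[0,0,0]], "twist": [[0,0,0],[0,0,0]], "grip": [0.27,0.27]}}

```text
time: 11.45
ee_pos: [0.4171, -0.1253, 0.072]
tcp_rot: [-179.9, 0.0, -158.5]
wrist_force: [-0.1, 0.2, -0.1]
opening: 0.0227
grasp_force: 0.0
```

```bash
python3 chk.py
```

```text
t 11.45 [ 0.4171 -0.1253  0.072 ] [-179.9    0.  -158.5] q [-16.7 -10.5 -24.9  75.5  -0.1 -38.2] F [-0.1  0.2 -0.1] op 0.0227 g 0.0
end [ 0.4171 -0.1253  0.072 ] [-179.9    0.  -158.5]
tool ang 201.7068703565379 r 0.1441555907726282
0.88 ang 21.5 202 r 0.145
0.83 ang 21.3 261 r 0.14
0.69 ang 20.5 321 r 0.142
0.68 ang 22.1 22 r 0.137
0.63 ang 18.2 78 r 0.142
0.53 ang 36.3 96 r 0.432
```

Emit:
{"op": "move_arm", "data": {"offset": [[0,0,0],[0,0,-1.5],[0,0,-4],[3,0,-4],[4,0,-3]], "twist": [[0,0,0],[0,0,0],[0,0,0],[0,0,0.1],[0,0,0.1]], "grip": [0.42,0.42,0.5,0.6,0.6]}}

```text
time: 12.05
ee_pos: [0.3504, -0.1474, 0.1989]
tcp_rot: [-179.8, 0.1, -169.9]
wrist_force: [0.2, -0.5, -0.0]
opening: 0.0513
grasp_force: 0.0
```

```bash
python3 chk.py
python3 - <<'E'
from h import *
p=cam("top");print("time",bot.get_obs()["time"])
for t in("gouge_handle","gouge_blade","gouge_pocket","clip_center"):
    for d in finder.pinpoint(p,t)[:2]: print(t,round(d["p"],2),np.round(d["position"]),np.round(atz(p,d["position"],Z[t]),4))
cv2.imwrite("pics/t2.png",cv2.resize(p["color"][140:320,320:500],None,fx=3.3,fy=3.3,interpolation=cv2.INTER_CUBIC)[:,:,::-1])
p=cam("scene")
for t in("gouge_handle","gouge_blade","gouge_pocket"):
    for d in finder.pinpoint(p,t)[:2]: print(t,round(d["p"],2),np.round(d["position"]),np.round(atz(p,d["position"],Z[t]),4))
E
```

```text
t 12.05 [ 0.3504 -0.1474  0.1989] [-1.798e+02  1.000e-01 -1.699e+02] q [-22.8 -19.3 -17.8  91.3  -0.1 -32.9] F [ 0.2 -0.5 -0. ] op 0.0513 g 0.0
end [ 0.3504 -0.1474  0.1989] [-1.798e+02  1.000e-01 -1.699e+02]
tool ang 200.60542108022955 r 0.21434700759816977
0.91 ang 22.0 22 r 0.142
0.84 ang 17.7 318 r 0.14
0.69 ang 21.3 141 r 0.145
0.68 ang 22.2 262 r 0.144
0.65 ang 20.2 200 r 0.144
0.59 ang 47.8 168 r 0.097
0.58 ang 23.4 83 r 0.141
time 12.2
gouge_handle 0.89 [403. 281.] [ 0.4519 -0.0603  0.027 ]
gouge_blade 0.63 [408. 249.] [ 0.5202 -0.0742  0.022 ]
gouge_pocket 0.81 [398. 278.] [ 0.4574 -0.0502  0.027 ]
gouge_pocket 0.42 [400. 266.] [ 0.4824 -0.0551  0.027 ]
gouge_handle 0.72 [402. 242.] [ 0.4495 -0.0546  0.027 ]
gouge_blade 0.8 [377. 229.] [ 0.5236 -0.0624  0.022 ]
gouge_blade 0.44 [368. 230.] [ 0.5339 -0.0455  0.022 ]
```

View pics/t2.png

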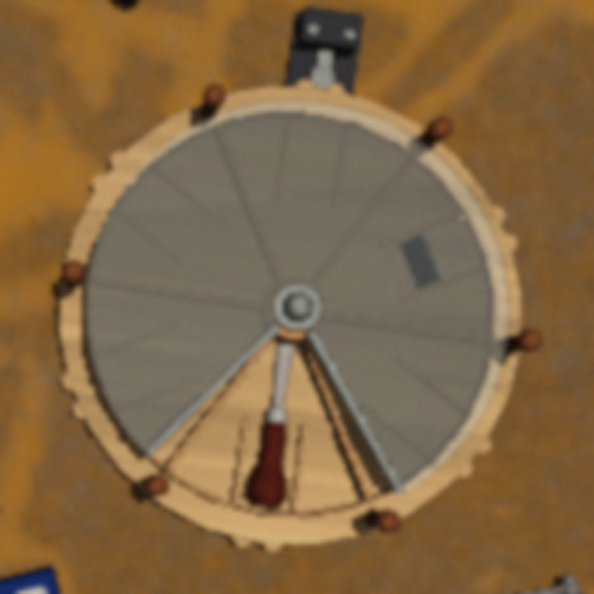

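The crop shows the gouge lying in the window pocket, with its handle at about (268,470), centred between the walls. The clip, at about (420,262), is still in its own pocket. I go in for the grasp.

Run:
```python
from plan import *
plan([(.4465,-.0575,.15,172,5),(.4465,-.0575,.042,172,5)])
```

```text
t 12.6 [ 0.3504 -0.1473  0.1959] [-1.799e+02 -1.000e-01 -1.696e+02] q [-22.7 -19.1 -18.   91.1  -0.1 -33.1] F [-0.6 -0.4  0.6] op 0.0512 g 0.0
"offset": [[-2.2, 1.4, 0.9], [-2.1, 1.6, 0.9], [-2.0, 1.7, 0.9], [-2.0, 1.8, 1.0], [-1.73, 1.93, 0.88]] "twist": [[0.0, 0.0, 0.064], [-0.001, 0.0, 0.064], [0.0, 0.0, 0.064], [0.0, -0.001, 0.065], [0.0, 0.0, 0.064]]
"offset": [[0.0, 0.0, 2.2], [0.0, 0.0, 2.1], [0.0, 0.0, 2.2], [0.0, 0.0, 2.1], [0.0, 0.0, 2.2]] "twist": [[0.0, 0.0, 0.0], [0.0, 0.0, 0.0], [0.0, 0.0, 0.0], [0.0, 0.0, 0.0], [0.0, 0.0, 0.0]]
end [ 0.4465 -0.0575  0.042 ] [-180.    0.  172.]
```

Emit:
{"op": "move_arm", "data": {"offset": [[-2.2,1.4,0.9],[-2.1,1.6,0.9],[-2.0,1.7,0.9],[-2.0,1.8,1.0],[-1.7,1.9,0.9]], "twist": [[0,0,0.064],[0,0,0.064],[0,0,0.064],[0,0,0.065],[0,0,0.064]], "grip": [0.55,0.55,0.55,0.55,0.55]}}

```text
time: 13.1
ee_pos: [0.447, -0.0571, 0.1496]
tcp_rot: [-179.9, 0.0, 171.8]
wrist_force: [-0.5, -0.1, -0.8]
opening: 0.047
grasp_force: 0.0
```

Emit:
{"op": "move_arm", "data": {"offset": [[0,0,3],[0,0,3],[0,0,2],[0,0,0],[0,0,0]], "twist": [[0,0,0],[0,0,0],[0,0,0],[0,0,0],[0,0,0]], "grip": [0.55,0.55,0.55,0.55,0.55]}}

```text
time: 13.6
ee_pos: [0.4462, -0.0582, 0.0709]
tcp_rot: [-179.9, 0.0, 172.0]
wrist_force: [0.3, -0.4, -0.0]
opening: 0.0468
grasp_force: 0.0
```

Run:
```python
from plan import *
plan([(.4465,-.0575,.042,172,4)])
```

```text
t 13.6 [ 0.4462 -0.0582  0.0709] [-179.9    0.   172. ] q [ -7.4  -8.3 -23.1  75.2  -0.1   0.7] F [ 0.3 -0.4 -0. ] op 0.0468 g 0.0
"offset": [[0.0, 0.0, 0.7], [0.0, 0.0, 0.7], [0.0, 0.1, 0.8], [-0.02, -0.02, 0.69]] "twist": [[0.0, 0.0, 0.0], [-0.001, 0.0, 0.0], [0.0, 0.0, -0.001], [-0.001, 0.0, 0.0]]
end [ 0.4465 -0.0575  0.042 ] [180.   0. 172.]
```

Emit:
{"op": "move_arm", "data": {"offset": [[0,0,1],[0,0,0.9],[0,0,0.6],[0,0,0.4],[0,0,0]], "twist": [[0,0,0],[0,0,0],[0,0,0],[0,0,0],[0,0,0]], "grip": [0.55,0.55,0.55,0.55,0.55]}}

```text
time: 14.1
ee_pos: [0.4459, -0.0584, 0.0411]
tcp_rot: [-179.9, 0.0, 171.9]
wrist_force: [0.9, -0.1, -0.2]
opening: 0.0471
grasp_force: 0.0
```

Emit:
{"op": "move_arm", "data": {"offset": [[0,0,0],[0,0,0],[0,0,0],[0,0,0],[0,0,0]], "twist": [[0,0,0],[0,0,0],[0,0,0],[0,0,0],[0,0,0]], "grip": [0.4,0.3,0.15,0.15,0.15], "force": 30}}

```text
time: 14.6
ee_pos: [0.4465, -0.0585, 0.042]
tcp_rot: [-179.9, 0.1, 171.9]
wrist_force: [-0.5, 0.2, 3.2]
opening: 0.0228
grasp_force: 29.1
```

Emit:
{"op": "move_arm", "data": {"offset": [[0,0,-0.5],[0,0,-0.5],[0,0,-1],[0,0,-1],[0,0,0]], "twist": [[0,0,0],[0,0,0],[0,0,0],[0,0,0],[0,0,0]], "grip": [0.15,0.15,0.15,0.15,0.15], "force": 45}}

```text
time: 15.1
ee_pos: [0.4472, -0.0585, 0.0736]
tcp_rot: [-179.9, 0.2, 171.9]
wrist_force: [0.8, -0.1, -0.0]
opening: 0.0228
grasp_force: 43.7
```

Run:
```python
from plan import *
plan([])
p=cam("scene")
c=np.round(proj(p,[.46,-.06,.07])).astype(int)
cv2.imwrite("pics/s3.png",cv2.resize(p["color"][c[1]-60:c[1]+50,c[0]-80:c[0]+70],None,fx=4,fy=4,interpolation=cv2.INTER_CUBIC)[:,:,::-1])
```

```text
t 15.1 [ 0.4472 -0.0585  0.0736] [-179.9    0.2  171.9] q [ -7.4  -8.5 -22.9  75.3  -0.1   0.7] F [ 0.8 -0.1 -0. ] op 0.0228 g 43.7
end [ 0.4472 -0.0585  0.0736] [-179.9    0.2  171.9]
```

View pics/s3.png

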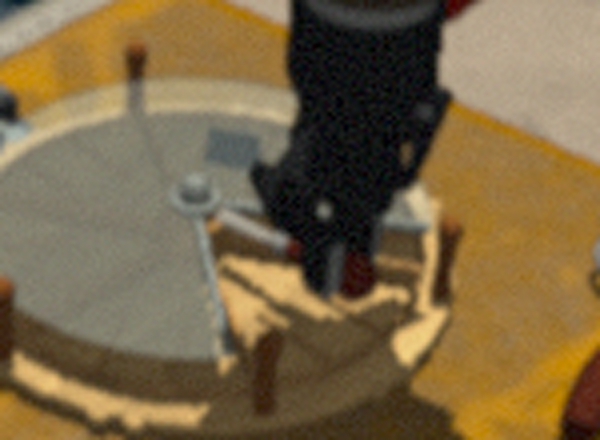

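The gouge, at about (300,255), is up and level in the fingers, clear of the pocket. I carry it to the board.

Emit:
{"op": "move_arm", "data": {"offset": [[0,0,-2],[0,0,-3],[0,0,-4],[0,0,0],[0,0,0]], "twist": [[0,0,0],[0,0,0],[0,0,0],[0,0,0],[0,0,0]], "grip": [0.15,0.15,0.15,0.15,0.15]}}

```text
time: 15.65
ee_pos: [0.4466, -0.0583, 0.1621]
tcp_rot: [-179.9, 0.1, 171.9]
wrist_force: [0.0, 0.4, -1.0]
opening: 0.0224
grasp_force: 43.8
```

Run:
```python
from plan import *
plan([(.485,.375,.165,173,15),(.485,.375,.075,173,5)])
```

```text
t 15.65 [ 0.4466 -0.0583  0.1621] [-1.799e+02  1.000e-01  1.719e+02] q [ -7.4  -9.7 -14.2  85.4  -0.1   0.7] F [ 0.   0.4 -1. ] op 0.0224 g 43.8
"offset": [[0.2, 2.9, 0.0], [0.1, 2.9, -0.1], [0.1, 2.9, 0.0], [0.2, 2.9, 0.0], [0.1, 2.9, 0.0]] "twist": [[0.0, 0.0, -0.001], [0.0, 0.0, -0.001], [0.0, 0.001, -0.002], [0.0, 0.0, -0.001], [-0.001, 0.0, -0.001]]
"offset": [[0.2, 2.9, 0.0], [0.1, 2.9, -0.1], [0.1, 2.9, 0.0], [0.1, 2.9, 0.0], [0.2, 2.9, 0.0]] "twist": [[0.0, 0.0, -0.001], [0.0, 0.0, -0.002], [0.0, 0.0, -0.001], [0.0, 0.001, -0.001], [0.0, 0.0, -0.001]]
"offset": [[0.1, 2.9, -0.1], [0.1, 2.9, 0.0], [0.1, 2.9, 0.0], [0.1, 2.9, 0.0], [0.1, 2.85, -0.04]] "twist": [[0.0, 0.0, -0.002], [0.0, 0.0, -0.001], [-0.001, 0.0, -0.001], [0.0, 0.0, -0.001], [0.0, 0.001, -0.001]]
"offset": [[0.0, 0.0, 1.8], [0.0, 0.0, 1.8], [0.0, 0.0, 1.8], [0.0, 0.0, 1.8], [-0.01, 0.0, 1.8]] "twist": [[0.0, 0.0, 0.0], [0.0, 0.0, 0.0], [0.0, 0.0, 0.0], [0.0, 0.0, 0.0], [0.0, 0.0, 0.0]]
end [0.485 0.375 0.075] [180.  -0. 173.]
```

Emit:
{"op": "move_arm", "data": {"offset": [[0.2,2.9,0],[0.1,2.9,-0.1],[0.1,2.9,0],[0.2,2.9,0],[0.1,2.9,0]], "twist": [[0,0,-0.001],[0,0,-0.001],[0,0,-0.002],[0,0,-0.001],[0,0,-0.001]], "grip": [0.15,0.15,0.15,0.15,0.15]}}

```text
time: 16.15
ee_pos: [0.4585, 0.0874, 0.1607]
tcp_rot: [-179.9, -0.1, 172.3]
wrist_force: [1.3, 0.1, 0.5]
opening: 0.0225
grasp_force: 43.8
```

Emit:
{"op": "move_arm", "data": {"offset": [[0.2,2.9,0],[0.1,2.9,-0.1],[0.1,2.9,0],[0.1,2.9,0],[0.2,2.9,0]], "twist": [[0,0,-0.001],[0,0,-0.002],[0,0,-0.001],[0,0,-0.001],[0,0,-0.001]], "grip": [0.15,0.15,0.15,0.15,0.15]}}

```text
time: 16.65
ee_pos: [0.4708, 0.232, 0.1613]
tcp_rot: [-179.8, -0.1, 172.6]
wrist_force: [-0.0, -0.9, -0.1]
opening: 0.0225
grasp_force: 43.8
```

Emit:
{"op": "move_arm", "data": {"offset": [[0.1,2.9,-0.1],[0.1,2.9,0],[0.1,2.9,0],[0.1,2.9,0],[0.1,2.8,0]], "twist": [[0,0,-0.002],[0,0,-0.001],[0,0,-0.001],[0,0,-0.001],[0,0,-0.001]], "grip": [0.15,0.15,0.15,0.15,0.15]}}

```text
time: 17.15
ee_pos: [0.4839, 0.3754, 0.1617]
tcp_rot: [-179.8, -0.0, 173.0]
wrist_force: [-0.4, -0.2, -0.7]
opening: 0.0225
grasp_force: 43.8
```

Run:
```python
from plan import *
plan([(.485,.375,.065,173,5)])
p=cam("scene")
for t in("gouge_handle","gouge_blade","block_center","board_free"):
    for d in finder.pinpoint(p,t)[:1]: print(t,round(d["p"],2),np.round(d["position"]),np.round(dep(p,d["position"]),4))
c=np.round(proj(p,[.5,.36,.1])).astype(int)
cv2.imwrite("pics/s4.png",cv2.resize(p["color"][max(0,c[1]-90):c[1]+90,max(0,c[0]-110):c[0]+110],None,fx=3,fy=3,interpolation=cv2.INTER_CUBIC)[:,:,::-1])
```

```text
t 17.15 [0.4839 0.3754 0.1617] [-179.8   -0.   173. ] q [37.9 12.9  8.9 86.2 -0.1 44.9] F [-0.4 -0.2 -0.7] op 0.0225 g 43.8
"offset": [[0.0, 0.0, 1.9], [0.0, 0.0, 2.0], [-0.1, 0.0, 1.9], [0.0, 0.0, 1.9], [-0.02, -0.01, 1.97]] "twist": [[-0.001, 0.0, 0.0], [-0.001, 0.0, 0.0], [0.0, 0.0, 0.0], [-0.001, -0.001, 0.0], [-0.001, 0.0, 0.0]]
end [0.485 0.375 0.065] [180.   0. 173.]
gouge_handle 0.79 [228. 308.] [0.4887 0.3754 0.1554]
gouge_blade 0.78 [205. 290.] [0.5606 0.3659 0.1398]
block_center 0.93 [273. 314.] [0.5204 0.2688 0.0243]
board_free 0.62 [227. 355.] [0.524  0.3776 0.0121]
```

View pics/s4.png

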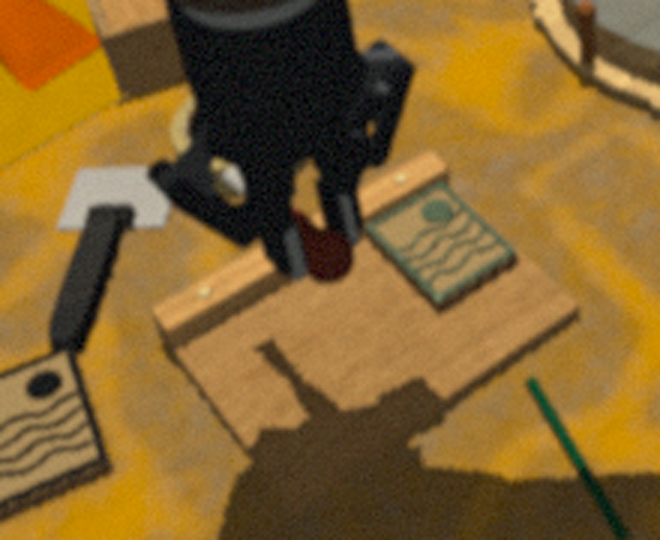

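The crop shows the gouge held level with its handle at about (325,255), above the free part of the board and left of the block. I lower it.

Emit:
{"op": "move_arm", "data": {"offset": [[0,0,2.5],[0,0,3],[0,0,2.5],[0,0,1.5],[0,0,1]], "twist": [[0,0,0],[0,0,0],[0,0,0],[0,0,0],[0,0,0]], "grip": [0.15,0.15,0.15,0.15,0.15]}}

```text
time: 17.9
ee_pos: [0.4843, 0.3732, 0.0577]
tcp_rot: [-179.8, 0.0, 172.9]
wrist_force: [-0.2, 0.4, 0.3]
opening: 0.0222
grasp_force: 43.9
```

Emit:
{"op": "move_arm", "data": {"offset": [[0,0,0.6],[0,0,0.4],[0,0,0.2],[0,0,0.1],[0,0,0]], "twist": [[0,0,0],[0,0,0],[0,0,0],[0,0,0],[0,0,0]], "grip": [0.15,0.15,0.15,0.15,0.15]}}

```text
time: 18.4
ee_pos: [0.4848, 0.3745, 0.0463]
tcp_rot: [-179.9, 0.1, 173.0]
wrist_force: [-0.7, 0.6, -0.9]
opening: 0.0226
grasp_force: 43.9
```

Emit:
{"op": "move_arm", "data": {"offset": [[0,0,0.2],[0,0,0.15],[0,0,0.1],[0,0,0]], "twist": [[0,0,0],[0,0,0],[0,0,0],[0,0,0]], "grip": [0.15,0.15,0.15,0.15]}}

```text
time: 18.8
ee_pos: [0.4845, 0.3742, 0.0411]
tcp_rot: [-179.9, 0.0, 173.0]
wrist_force: [-0.1, -0.0, -1.2]
opening: 0.0223
grasp_force: 43.9
```

Emit:
{"op": "move_arm", "data": {"offset": [[0,0,0.08],[0,0,0.05],[0,0,0]], "twist": [[0,0,0],[0,0,0],[0,0,0]], "grip": [0.15,0.15,0.15]}}

```text
time: 19.1
ee_pos: [0.4846, 0.3743, 0.0403]
tcp_rot: [-179.9, 0.1, 173.0]
wrist_force: [-0.3, -0.4, 1.3]
opening: 0.0222
grasp_force: 44.0
```

Contact is beginning, so I release slowly and rise.

Emit:
{"op": "move_arm", "data": {"offset": [[0,0,0],[0,0,0],[0,0,0],[0,0,0],[0,0,0]], "twist": [[0,0,0],[0,0,0],[0,0,0],[0,0,0],[0,0,0]], "grip": [0.28,0.32,0.38,0.44,0.5]}}

```text
time: 19.6
ee_pos: [0.4846, 0.3743, 0.04]
tcp_rot: [-179.9, 0.1, 173.0]
wrist_force: [-0.1, -0.2, -0.3]
opening: 0.043
grasp_force: 0.0
```

Emit:
{"op": "move_arm", "data": {"offset": [[0,0,-1],[0,0,-3],[0,0,-4],[2,0,-4],[4,0,-2]], "twist": [[0,0,0],[0,0,0],[0,0,0],[0,0,0],[0,0,0]], "grip": [0.5,0.5,0.5,0.5,0.5]}}

```text
time: 20.1
ee_pos: [0.4264, 0.3822, 0.1842]
tcp_rot: [179.9, 0.3, 172.8]
wrist_force: [-0.3, 1.5, -0.5]
opening: 0.0428
grasp_force: 0.0
```

Emit:
{"op": "move_arm", "data": {"offset": [[4,0,0],[3,0,0],[0,0,0],[0,0,0]], "twist": [[0,0,0],[0,0,0],[0,0,0],[0,0,0]], "grip": [0.5,0.5,0.5,0.5]}}

```text
time: 20.5
ee_pos: [0.3553, 0.3908, 0.1809]
tcp_rot: [-180.0, 0.1, 173.0]
wrist_force: [1.3, -0.1, 0.4]
opening: 0.0428
grasp_force: 0.0
```

```bash
python3 chk.py
python3 - <<'E'
from h import *
p=cam("top")
for t,z in dict(gouge_handle=.025,gouge_blade=.02,block_center=.018,tape=0,clip_center=.024).items():
    for d in finder.pinpoint(p,t)[:1]: print(t,round(d["p"],2),np.round(d["position"]),np.round(atz(p,d["position"],z),4),np.round(dep(p,d["position"]),4))
cv2.imwrite("pics/t5.png",cv2.resize(p["color"][140:320,160:500],None,fx=2.3,fy=2.3,interpolation=cv2.INTER_CUBIC)[:,:,::-1])
E
```

```text
t 20.5 [0.3553 0.3908 0.1809] [-1.80e+02  1.00e-01  1.73e+02] q [47.8  1.1 -2.  86.9 -0.1 54.7] F [ 1.3 -0.1  0.4] op 0.0428 g 0.0
end [0.3553 0.3908 0.1809] [-1.80e+02  1.00e-01  1.73e+02]
tool ang 112.92526988604742 r 0.502454597996764
0.9 ang 22.0 322 r 0.145
0.86 ang 23.7 24 r 0.143
0.8 ang 20.7 81 r 0.151
0.68 ang 19.5 139 r 0.142
0.65 ang 23.6 264 r 0.146
gouge_handle 0.78 [202. 261.] [0.4933 0.3721 0.025 ] [0.4931 0.3707 0.0299]
gouge_blade 0.56 [205. 229.] [0.5642 0.3666 0.02  ] [0.5648 0.3682 0.0142]
block_center 0.55 [252. 246.] [0.5257 0.2652 0.018 ] [0.5254 0.2643 0.0227]
tape 0.68 [252. 164.] [0.7122 0.2703 0.    ] [ 7.122e-01  2.703e-01 -1.000e-04]
```

View pics/t5.png

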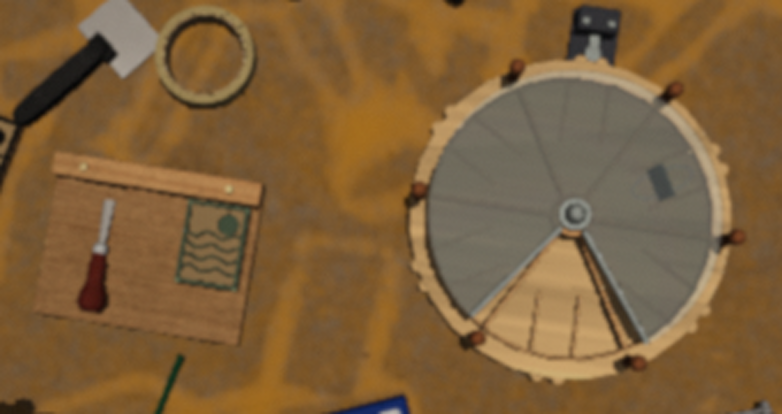

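The gouge lies flat on the free part of the board at about (98,255), next to the block at (213,245). The emptied pocket is in the window, the clip at (660,182) is still in its own pocket, and the block and tape have not moved. I hand it in.

```bash
python3 -c "
from workcell import bot
print(bot.job_done())"
```

```text
the job is handed in; nothing more can be done
None
```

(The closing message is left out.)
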